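Tighten the decorating wheel's castle nut to the next slot and bolt it

ROBOT

A 6-joint arm with a two-finger parallel gripper is mounted at the origin on the work surface. World frame = base frame: x ahead of the robot, y to its left, z up, the work surface at z = 0. Lengths are in m, angles in rad, forces in N, time in s.
With the tool pointing down it reaches from about 0.275 to 0.725 m from the base axis. Payload 15.9 kg.
Tool frame: the origin (TCP) lies midway between the tips of the shut fingers; the grasp point (between the pads) lies 19 mm behind it; z points along the fingers, y is the line along which they close (so a half turn about z gives the same grasp; the last joint's range is limited). The gripper opens to 85 mm and grips with 20 to 120 N. Pads are 22 mm wide; open, the fingers measure 114 mm over their backs; the gripper's body (76 mm by 85 mm) begins 54 mm behind the grasp point. The pads swing forward as they close: fully open they stand 13 mm farther back than shut.
Start: joints at [-1.23, 0.213, -0.034, 1.323, 0, 1.571], TCP at [0.167, -0.471, 0.231] pointing down, gripper open.
Joint ranges: [-2.98, 2.98], [-0.74, 1.72], [-1.14, 1.35], [-2.1, 2.04], [-1.57, 1.44], [-3.14, 3.14]. Speed limits (rad/s): [1.89, 1.89, 2.39, 2.57, 3.14, 3.14].

INTERFACE

Orientations are given as a rotation vector (axis times angle).
In Python, from plant import read_state, capture, close_job gives the robot as it stands.
- The arm moves only by the tool servo_tool, never from a script. Its argument "deltas" is text: rows parted by semicolons, each of 5 numbers parted by spaces: the shift along the tool's x, y, z each as a share of 0.03 m, from -1 to 1, then the turn about the tool's z as a share of 0.12 rad, from -1 to 1, then the closure, from -1 (fully open) to 1 (shut). In form: tx ty tz twist fingers; .... A call has 1 to 10 rows; each row shifts and turns the commanded pose from where the row before left it, along the tool's axes as they then stand; what a row does not reach is not made up. A row lasts 1/12 s, in which the tool goes at most 41.7 mm and 7.16 degrees, less where a joint would pass 70% of its speed; a pose out of reach is approached as far as the arm can. A call with a number of a shift or a turn outside -1 to 1 is refused whole. A call with a gripper value outside its range is refused whole. The fingers move at their own pace and stop on an object; "newtons" is the grip in N (left out, the last holds). Time passes only in rows, so rows that do not move let the fingers close. It gives the time, the measured TCP pose, the force, the opening and the grip force at its end, in the units of the state.
- read_state(): the state, without advancing time (a new reading comes with each control period).
- capture(name): name is "side" or "top" or "wrist"; returns a dict with "color" (480x640x3 uint8, red, green, blue), "range_z" (480x640 float32, m along the optical axis (not along the pixel's ray), 0 where there is no reading), "fx", "fy", "cx", "cy" (pixels), "R" (3x3) and "t" (3): a world point X has camera coordinates R X + t; the wrist camera has in their place "mount" (4x4, takes a point from camera to tool coordinates, whose origin is the TCP and whose axes are the flange's). Camera axes: x right, y down, z forward; pixel columns grow to the right and rows downward; lengths in m; the calibration is good to about 2 mm. A picture is of the moment at which its call begins: read the wrist's pose just before it.
- close_job(): hands the job in; it is judged then, once.
The state is a dict: "t": time; "q": joint angles; "qd": joint speeds; "joint_torque": joint torques, N m; "eef_pos": TCP position; "tool_rot": TCP orientation; "ft_force": force on the tool from outside, world axes, zero at the start; "moment": the same for the moment, N m; "finger_gap": finger opening in m; "grasp_force": force on a finger pad.
Only numpy, scipy, OpenCV 4.12 (cv2) and the standard library are available. Lean on these libraries where they do the work, as an engineer would, in place of code of your own. Each camera call takes 0.05 s, during which the arm holds its last target. There are 200 camera calls.

TASK

Lock the bearing nut on the pedestal of the decorating wheel: turn the big castle nut clockwise (seen from above), by less than a sixth of a turn, until the first slot lines up with the spindle's cross hole and the sliding bolt, the bolt still drawn back clear of the nut, and then slide the bolt fully home through that slot into the cross hole. Leave the things lying around it where they are.

Things in the scene. Friction and masses are not known exactly. Their poses are not given: they have to be found in the camera images.
- pedestal: Grey cast pedestal of a decorating wheel, fixed to the table: a round foot 170 mm across, 20 mm high, with an upright spindle on its axis and an arm that carries the sliding bolt. Origin: on the spindle's axis at table height; z is up, y points level from the spindle along the bolt, towards its knob. The bolt's two guides are 28 mm wide, 113 mm high, 46 to 60 and 140 to 152 mm from the axis.
- spindle_top (a point): Middle of the top of the fixed steel spindle, 26 mm across, 118 mm above the table. Its cross hole, 11 mm across, runs along the pedestal's y axis (in line with the bolt) through the spindle's axis, 103 mm above the table; a pale scribed line on the spindle's top shows its direction. Frame as the pedestal's.
- nut_centre (a point): Middle of the steel castle nut's hexagon, on the spindle's axis, 80 mm above the table. The hexagon is 56 mm across flats (65 mm over corners) and spans 60 to 94 mm above the table; under it is a washer 51 mm across. The frame turns with the nut: y points through the middle of a slot and at right angles to a flat, z is up.
- nut_crown (a point): Middle of the nut's round crown, on the axis, 103 mm above the table. The crown is 52 mm across, 94 to 112 mm above the table, and has six open-topped slots 12 mm wide and 18 mm deep, 60 degrees apart, one over the middle of each flat. Frame as nut_centre.
- nut (a joint): Turn of the nut in rad, growing clockwise seen from above. At 0, 1.047 and 2.094 a slot lines up with the cross hole; it starts between 0.12 and 0.85 and must be turned clockwise to 1.047. It is stiff (0.6 N m) and stays where it is left.
- bolt_knob (a point): Middle of the round upright knob of the sliding bolt: dark steel, 24 mm across, 36 mm tall, from 121 to 157 mm above the table (this point at 139 mm). The bolt is a horizontal steel bar 9 mm thick and 154 mm long, 103 mm above the table, with a slightly tapered tip 70 mm nearer the spindle than the knob's axis.
- bolt (a joint): Travel of the bolt in m towards the spindle: 0 fully withdrawn (knob 116 mm and tip 46 mm from the spindle's axis), 0.048 fully home against its stop (knob 68 mm from the axis, tip inside the cross hole). It rubs with 3 N and stays where it is left; the nut's crown stops it, after about 20 mm, if no slot is in line within about 2 mm.
- tub_tall: Bystander: white lidded paint tub 66 mm across and 85 mm tall, standing near the pedestal; origin under its centre.
- tub_squat: Bystander: white paint tub with a black lid, 82 mm across and 58 mm tall, standing near the pedestal; origin under its centre.
- flat_brush: Bystander: flat paint brush 190 mm long, 12 mm thick, lying near the pedestal; origin under its middle, bristles towards its x axis.
- spanner: Bystander: steel spanner 190 mm long lying near the pedestal; origin under its middle.
- bowl: Bystander: white bowl 170 mm across and 65 mm tall, origin under its centre.
- wheel_head: Bystander: the wheel's aluminium head, a disc 220 mm across and 18 mm thick with a hub 30 mm high, lying on the table; origin under its centre.
- brush_jar: Bystander: glass jar 80 mm across, 105 mm tall, with brushes sticking out up to about 235 mm high; origin under its centre.

How it is judged:
On the way, in this order (a step that is already met when the one before it is completed fails the run):
1. the nut is turned clockwise to the first slot that lines up with the cross hole (within 0.12 rad) while the bolt is still clear of the crown (value of joint nut between 0.927 and 1.167 rad and value of joint bolt below 0.019 m), for 0.2 s.
2. the bolt is slid home through the slot (value of joint bolt above 0.044 m), for 0.2 s.
At the end, for the whole second after the job is handed in: The nut stands at its first slot clockwise (1.047 rad within 0.12), the bolt is home through that slot (over 44 of its 48 mm), both at rest (value of joint nut between 0.927 and 1.167 rad and value of joint bolt above 0.044 m and velocity of joint nut between -0.02 and 0.02 rad/s and velocity of joint bolt between -0.005 and 0.005 m/s); the robot touches nothing.
It fails at once if a paint tub moved more than 30 mm or knocked over (distance of any of tub_tall, tub_squat from where it was at the start of the episode above 0.03 m or angle between any of tub_tall, tub_squat's own z axis and vertical above 0.35 rad).
It fails at once if the flat brush or the spanner moved more than 30 mm or knocked over (distance of any of flat_brush, spanner from where it was at the start of the episode above 0.03 m or angle between any of flat_brush, spanner's own z axis and vertical above 0.35 rad).
It fails at once if the bowl or the wheel head moved more than 30 mm or knocked over (distance of any of bowl, wheel_head from where it was at the start of the episode above 0.03 m or angle between any of bowl, wheel_head's own z axis and vertical above 0.35 rad).
It fails at once if the jar of brushes moved more than 30 mm or knocked over (distance of brush_jar from where it was at the start of the episode above 0.03 m or angle between brush_jar's own z axis and vertical above 0.35 rad).
It also fails if it takes over 38 s, if anything falls off the work surface, if the arm or the gripper's body presses on something with over 40 N, if the wrist force passes 120 N, or if a joint passes its speed limit or range.

## Working session

There is one attempt and no reset: what is moved stays moved. The work goes in short steps, Python scripts to look and compute and a tool call to move; the robot and the scene stay as the last step left them, time stands still between calls to the robot, and variables do not carry over. Pictures are saved under pics/ and viewed, at most 10 in all, crops included, and the job is handed in when it is done.

Besides the shell and the picture viewer there is one more tool, called after ">>>" as name(argument=value, ...) on one line, values as JSON. servo_tool: Moves the arm, as the interface text tells. Its arguments: {"type":"object","properties":{"deltas":{"type":"string"},"newtons":{"type":"number"}},"required":["deltas"]}

```bash
ls; mkdir -p pics; python3 - <<'E'
from plant import *
import cv2,numpy as np
print(read_state())
for n in ("top","side"):
    c=capture(n); cv2.imwrite(f"pics/{n}0.png",c["color"][:,:,::-1]); np.savez(f"{n}0.npz",**c)
    print(n,c["fx"],c["cx"],c["R"],c["t"])
E
```

```text
pics
{'t': 0.0, 'q': array([-1.22995900e+00,  2.13324987e-01, -3.50673156e-02,  1.32350243e+00,
        1.09724958e-05,  1.57079490e+00]), 'qd': array([-5.31820022e-04, -5.24303674e-04, -1.03625847e-04, -4.83409576e-05,
        8.58825066e-04,  7.28274358e-04]), 'joint_torque': array([ 1.79563121e-03, -6.86158848e+01,  4.87127960e+01,  1.72859360e-02,
        3.53709459e-05, -6.86534605e-06]), 'eef_pos': array([ 0.1670257 , -0.47091006,  0.23082848]), 'tool_rot': array([-3.09501403e+00, -5.32616573e-01,  2.75533011e-04]), 'ft_force': array([ 0.13811729,  0.19043252, -0.6693011 ]), 'moment': array([-0.02529782,  0.0053971 , -0.00082314]), 'grasp_force': 0.0, 'finger_gap': 0.08521552143041805}
top 594.0420023134661 321.5844629561868 [[ 0.01495303 -0.99985164  0.0085501 ]
 [-0.99284115 -0.01586054 -0.11838448]
 [ 0.11850253 -0.00671868 -0.99293102]] [-0.02804447  0.58146459  1.67276952]
side 466.1651834080477 315.34286482422937 [[-0.97163548 -0.23567762  0.01950798]
 [-0.17137637  0.64488734 -0.74481572]
 [ 0.16295595 -0.72703258 -0.666985  ]] [0.54736305 0.17527394 1.22773589]
```

View pics/top0.png

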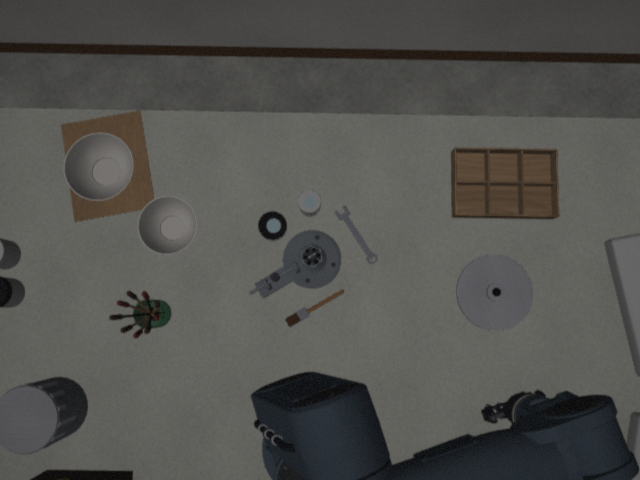

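View pics/side0.png

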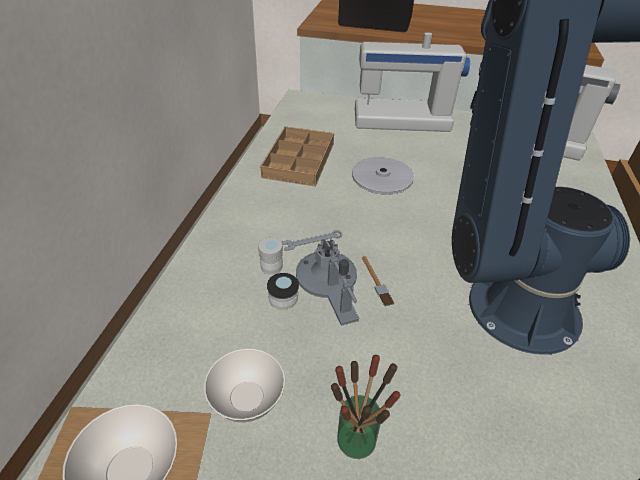

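The top view shows the nut at about (312,257), with the bolt arm running towards (262,288). The tubs are at (272,225) and (310,203), the brush at (315,308) and the spanner at (357,235). In the side view the nut is at about (327,250) and the knob at (344,267). Next I'll measure these and crop in closer.

```bash
cat > h.py <<'E'
import numpy as np,cv2
def world(c,u,v,z=None):
    R,t=np.array(c["R"]),np.array(c["t"]); d=R.T@np.array([(u-c["cx"])/c["fx"],(v-c["cy"])/c["fy"],1.]); o=-R.T@t
    s=(z-o[2])/d[2] if z is not None else float(c["range_z"][int(round(v)),int(round(u))])
    return o+s*d
def cloud(c):
    v,u=np.mgrid[:480,:640]; r=c["range_z"]; P=np.stack([(u-c["cx"])/c["fx"]*r,(v-c["cy"])/c["fy"]*r,r],-1)
    return (P-np.array(c["t"]))@np.array(c["R"])
E
python3 - <<'E'
from h import *
for n,(x0,y0,x1,y1) in (("top",(240,190,390,340)),("side",(240,215,400,335))):
    c=dict(np.load(n+"0.npz"))
    print(n,"nut",world(c,312,257,.118) if n=="top" else world(c,327,240,.118))
    P=cloud(c)
    Q=P.reshape(-1,3)
    b=(abs(Q[:,0]-.43)<.2)&(abs(Q[:,1])<.25)
    for lo,hi in((.108,.121),(.125,.16),(.05,.065),(.08,.09),(.016,.024)):
        m=b&(Q[:,2]>lo)&(Q[:,2]<hi); print(lo,m.sum(),Q[m].mean(0).round(4) if m.any() else "", np.round([Q[m].min(0),Q[m].max(0)],3).tolist() if m.any() else "")
    im=cv2.resize(c["color"][y0:y1,x0:x1],None,fx=4 ,fy=4,interpolation=cv2.INTER_CUBIC)
    cv2.imwrite(f"pics/{n}crop.png",im[:,:,::-1])
E
```

```text
top nut [0.52225472 0.00687114 0.118     ]
0.108 221 [0.5018 0.0466 0.113 ] [[0.419, -0.015, 0.108], [0.551, 0.174, 0.121]]
0.125 64 [0.4684 0.099  0.1511] [[0.454, -0.001, 0.125], [0.53, 0.117, 0.159]]
0.05 447 [0.604  0.1215 0.0575] [[0.436, -0.013, 0.05], [0.63, 0.163, 0.065]]
0.08 36 [0.5172 0.0143 0.0874] [[0.446, -0.021, 0.08], [0.556, 0.133, 0.09]]
0.016 1367 [0.5176 0.0154 0.0195] [[0.318, -0.113, 0.016], [0.607, 0.17, 0.024]]
side nut [ 0.53455967 -0.00295936  0.118     ]
0.108 301 [0.5021 0.0582 0.1129] [[0.424, -0.014, 0.108], [0.557, 0.178, 0.121]]
0.125 144 [0.4688 0.1137 0.1464] [[0.458, 0.098, 0.125], [0.481, 0.122, 0.16]]
0.05 544 [0.5812 0.1205 0.0583] [[0.44, 0.018, 0.05], [0.63, 0.169, 0.065]]
0.08 94 [0.5103 0.0646 0.085 ] [[0.446, 0.003, 0.08], [0.562, 0.148, 0.09]]
0.016 1119 [0.5334 0.0503 0.0199] [[0.382, -0.066, 0.016], [0.628, 0.177, 0.024]]
```

View pics/topcrop.png

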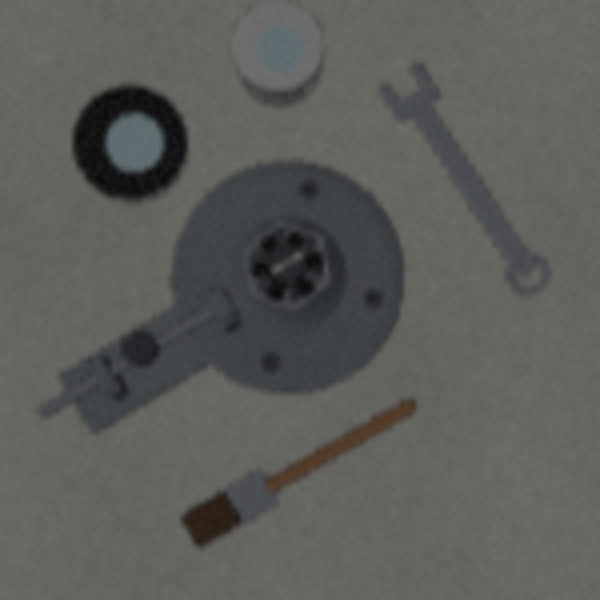

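The crop shows the spindle at crop (288,263), full-image (312,256). The knob is at crop (140,348), full-image (275,277), and the guides lie along the same line. All six crown slots are visible, along with the pale scribed line. I'll compute the poses and the first move.

```bash
cat >> h.py <<'E'
from scipy.spatial.transform import Rotation as Ro
def go(s,target,yaw=None):
    "shares needed in tool axes (shift first, then turn)"
    R=Ro.from_rotvec(s["tool_rot"]).as_matrix(); y=np.degrees(np.arctan2(R[1,1],R[0,1]))
    print("tcp",s["eef_pos"].round(4),"yaw of tool y",y.round(2),"tilt",np.degrees(np.arccos(-R[2,2])).round(2),"t",round(s["t"],2))
    print("shares",(R.T@(np.array(target)-s["eef_pos"])/.03).round(2))
    if yaw is not None:
        d=(yaw-y+90)%180-90; print("twist shares",round(-np.radians(d)/.12,2),"deg world ccw",round(d,2),"q6",s["q"][5])
E
python3 - <<'E'
from h import *; from plant import *
c=dict(np.load("top0.npz")); d=dict(np.load("side0.npz"))
s=world(c,312,255.75,.118);k=world(c,275.1,277,.157)
v=k-s;print(s,k,np.hypot(*v[:2]),np.degrees(np.arctan2(v[1],v[0])))
go(read_state(),[s[0],s[1],.25],180)
w=capture("wrist");print(w["mount"].round(3),w["fx"])
E
```

```text
[0.52567036 0.00692875 0.118     ] [0.46419327 0.10320203 0.157     ] 0.11422774051312337 122.5610234502769
tcp [ 0.167  -0.4709  0.2309] yaw of tool y -70.47 tilt 0.06 t 0.1
shares [ 16.59 -11.02  -0.63]
twist shares -10.25 deg world ccw 70.47 q6 1.57081517533068
[[ 0.    -0.96  -0.282  0.072]
 [ 1.     0.    -0.    -0.001]
 [ 0.    -0.282  0.96  -0.143]
 [ 0.     0.     0.     1.   ]] 418.5690095059466
```

>>> servo_tool(deltas="0.98 -0.65 -0.04 0 -1; 0.98 -0.65 -0.04 0 -1; 0.98 -0.65 -0.04 0 -1; 0.98 -0.65 -0.04 0 -1; 0.98 -0.65 -0.04 0 -1; 0.98 -0.65 -0.04 0 -1; 0.98 -0.65 -0.04 0 -1; 0.98 -0.65 -0.04 0 -1; 0.98 -0.65 -0.04 0 -1; 0.98 -0.65 -0.04 0 -1")

```text
t: 0.98
eef_pos: [0.3796, -0.1875, 0.2434]
tool_rot: [3.096, 0.533, 0.0]
ft_force: [-0.2, -0.5, 0.2]
finger_gap: 0.0854
grasp_force: 0.0
```

>>> servo_tool(deltas="0.98 -0.65 -0.04 0 -1; 0.98 -0.65 -0.04 0 -1; 0.98 -0.65 -0.04 0 -1; 0.98 -0.65 -0.04 0 -1; 0.98 -0.65 -0.04 0 -1; 0.98 -0.65 -0.04 0 -1; 0.7 -0.5 0 0 -1; 0 0 0 -1 -1; 0 0 0 -1 -1; 0 0 0 -1 -1")

```text
t: 1.82
eef_pos: [0.521, 0.0018, 0.2501]
tool_rot: [-2.947, -1.089, 0.001]
ft_force: [-1.1, -0.9, -0.7]
finger_gap: 0.0855
grasp_force: 0.0
```

>>> servo_tool(deltas="0 0 0 -1 -1; 0 0 0 -1 -1; 0 0 0 -1 -1; 0 0 0 -1 -1; 0 0 0 -1 -1; 0 0 0 0 -1; 0 0 0 0 -1")

```text
t: 2.4
eef_pos: [0.5209, 0.0012, 0.2504]
tool_rot: [-2.504, -1.897, 0.0]
ft_force: [-0.4, 0.1, -0.0]
finger_gap: 0.0851
grasp_force: 0.0
```

```bash
cat >> h.py <<'E'
def wrist(name):
    from plant import read_state,capture
    s=read_state();c=capture("wrist");T=np.eye(4);T[:3,:3]=Ro.from_rotvec(s["tool_rot"]).as_matrix();T[:3,3]=s["eef_pos"]
    M=np.linalg.inv(T@c["mount"]);c["R"]=M[:3,:3];c["t"]=M[:3,3];np.savez(name+".npz",**c)
    cv2.imwrite(f"pics/{name}.png",c["color"][:,:,::-1]);return s,c
E
python3 - <<'E'
from h import *
s,c=wrist("w1"); go(s,[.525,.007,.25],0)
E
```

```text
tcp [0.5209 0.0012 0.2504] yaw of tool y -15.69 tilt 0.02 t 2.4
shares [0.22 0.08 0.01]
twist shares -2.28 deg world ccw 15.69 q6 1.8469510426044877
```

View pics/w1.png

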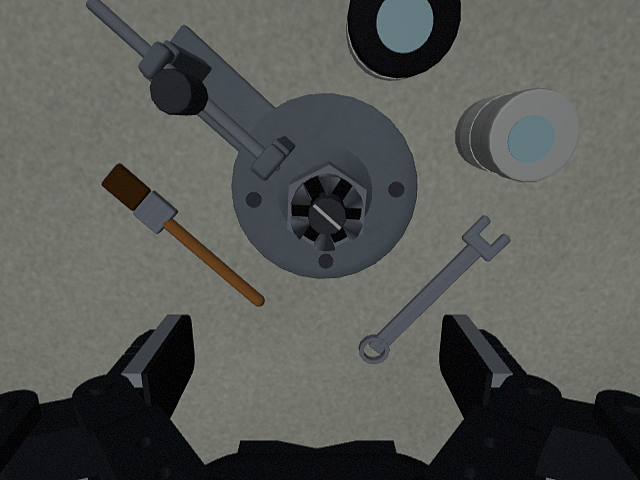

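The wrist view shows the spindle at about (327,216), the scribed line, the slots and the knob at (178,92). The crown can be rectified onto its top plane to read the angles.

```bash
python3 - <<'E'
from h import *
c=dict(np.load("w1.npz")); img=c["color"]
def proj(X):
    p=X@c["R"].T+c["t"]; return p[...,0]/p[...,2]*c["fx"]+c["cx"],p[...,1]/p[...,2]*c["fy"]+c["cy"]
P=cloud(c).reshape(-1,3)
f=lambda m:(m.sum(),P[m].mean(0).round(4))
near=np.hypot(P[:,0]-.525,P[:,1]-.007)<.05
m=near&(P[:,2]>.1165)&(P[:,2]<.1195);print("spindle",f(m), cv2.minEnclosingCircle(P[m][:,:2].astype(np.float32)))
m=near&(P[:,2]>.1105)&(P[:,2]<.1135);print("crown",f(m), cv2.minEnclosingCircle(P[m][:,:2].astype(np.float32)))
m=(P[:,2]>.155)&(P[:,2]<.16)&(abs(P[:,1]-.1)<.04);print("knob",f(m),cv2.minEnclosingCircle(P[m][:,:2].astype(np.float32)) if m.any() else 0)
out=[]
for z in(.112,.118):
    g=np.linspace(-.04,.04,400); X,Y=np.meshgrid(.525+g,.007-g); U,V=proj(np.stack([X,Y,0*X+z],-1))
    o=cv2.remap(img,U.astype(np.float32),V.astype(np.float32),cv2.INTER_CUBIC); o=cv2.convertScaleAbs(o,alpha=2)
    for i in range(0,400,50): o[i,:]=o[i,:]//2+40; o[:,i]=o[:,i]//2+40
    out.append(o)
cv2.imwrite("pics/rect.png",np.hstack(out)[:,:,::-1])
E
```

```text
spindle (np.int64(1046), array([0.5308, 0.011 , 0.1179])) ((0.5306079983711243, 0.010802337899804115), 0.012946332804858685)
crown (np.int64(1455), array([0.5288, 0.0142, 0.1119])) ((0.5219694375991821, 0.01928086020052433), 0.038408633321523666)
knob (np.int64(1472), array([0.4703, 0.1071, 0.1567])) ((0.46983256936073303, 0.10703405737876892), 0.011725523509085178)
```

View pics/rect.png

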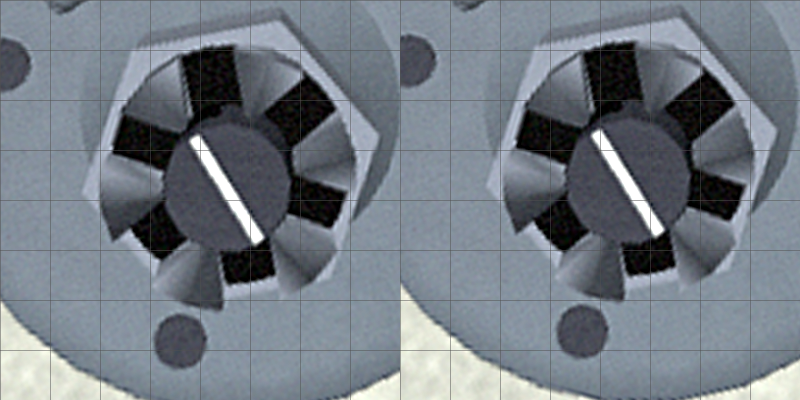

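The spindle is at (0.531,0.011), its measured radius of 12.9 mm matches, and the bolt direction is about 121°. The slots sit at about 40° mod 60, so the nut needs roughly 39° clockwise. I'll align the tool's y axis to 40°.

>>> servo_tool(deltas="0.4 0.23 0 0 -1; 0 0 0 -1 -1; 0 0 0 -1 -1; 0 0 0 -1 -1; 0 0 0 -1 -1; 0 0 0 -1 -1; 0 0 0 -1 -1; 0 0 0 -1 -1; 0 0 0 -1 -1; 0 0 0 -0.1 -1")

```text
t: 3.28
eef_pos: [0.5308, 0.0109, 0.2505]
tool_rot: [-1.318, -2.851, 0.0]
ft_force: [-1.4, -0.2, -0.6]
finger_gap: 0.0855
grasp_force: 0.0
```

>>> servo_tool(deltas="0 0 0 0 -1; 0 0 0.9 0 -1; 0 0 0.9 0 -1; 0 0 0.9 0 -1; 0 0 0.5 0 -1; 0 0 0 0 -1; 0 0 0 0 -1")

```text
t: 3.87
eef_pos: [0.5304, 0.0109, 0.1545]
tool_rot: [-1.327, -2.846, 0.001]
ft_force: [-0.4, 0.3, 0.9]
finger_gap: 0.0853
grasp_force: 0.0
```

```bash
python3 - <<'E'
from h import *
s,c=wrist("w2"); go(s,[.5307,.0109,.057],40)
P=cloud(c).reshape(-1,3)
near=np.hypot(P[:,0]-.53,P[:,1]-.01)<.03
m=near&(P[:,2]>.116)&(P[:,2]<.121)
if m.any(): print(m.sum(),cv2.minEnclosingCircle(P[m][:,:2].astype(np.float32)))
E
```

```text
tcp [0.5304 0.0109 0.1545] yaw of tool y 40.0 tilt 0.06 t 3.87
shares [-0.01  0.01  3.25]
twist shares 0.0 deg world ccw -0.0 q6 0.8932090862268637
2216 ((0.5302680730819702, 0.01067658793181181), 0.012970213778316975)
```

View pics/w2.png

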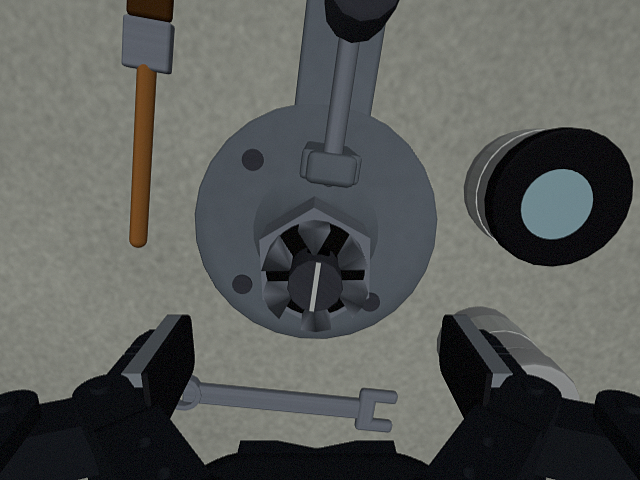

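The nut's flats stand vertical and its slots lie level at row 274, so the fingers are aligned with it. The right finger clears the tall tub. Next I descend and grip.

>>> servo_tool(deltas="0 0 0.8 0 -1; 0 0 0.8 0 -1; 0 0 0.8 0 -1; 0 0 0.8 0 -1; 0 0 0.05 0 -1; 0 0 0 0 -1")

```text
t: 4.42
eef_pos: [0.5309, 0.0109, 0.0576]
tool_rot: [-1.324, -2.849, 0.0]
ft_force: [0.8, 0.2, -0.1]
finger_gap: 0.0854
grasp_force: 0.0
```

>>> servo_tool(deltas="0 0 0 0 1; 0 0 0 0 1; 0 0 0 0 1; 0 0 0 0 1; 0 0 0 0 1; 0 0 0 0 1; 0 0 0 0 1; 0 0 0 0 1", newtons=90)

```text
t: 5.08
eef_pos: [0.5305, 0.0095, 0.0591]
tool_rot: [1.323, 2.848, -0.004]
ft_force: [-15.3, -12.6, 22.9]
finger_gap: 0.0548
grasp_force: 93.0
```

```bash
python3 - <<'E'
from h import *
from plant import read_state
s=read_state(); go(s,[.5304,.0108,.057],1); print(s["ft_force"],s["moment"],s["finger_gap"],s["grasp_force"])
E
```

```text
tcp [0.5305 0.0095 0.0591] yaw of tool y 40.17 tilt 0.17 t 5.08
shares [0.04 0.02 0.07]
twist shares 5.7 deg world ccw -39.17 q6 0.8893236871819538
[-15.29445792 -12.58026598  22.93703982] [-2.33329711  2.80607161  0.4580225 ] 0.054780818004255216 92.95448541641235
```

>>> servo_tool(deltas="0 0 0 0.6 1; 0 0 0 0.6 1; 0 0 0 0.6 1; 0 0 0 0.6 1; 0 0 0 0.6 1; 0 0 0 0.6 1; 0 0 0 0.6 1; 0 0 0 0.6 1; 0 0 0 0.6 1; 0 0 0 0.2 1")

```text
t: 5.92
eef_pos: [0.5304, 0.0095, 0.0591]
tool_rot: [2.192, 2.247, -0.003]
ft_force: [-15.5, -12.1, 23.1]
finger_gap: 0.0552
grasp_force: 93.2
```

>>> servo_tool(deltas="0 0 0 0 1; 0 0 0 0 1")

```text
t: 6.08
eef_pos: [0.5304, 0.0095, 0.0591]
tool_rot: [2.189, 2.251, -0.003]
ft_force: [-16.0, -11.9, 23.6]
finger_gap: 0.055
grasp_force: 92.8
```

```bash
python3 - <<'E'
from h import *
s,c=wrist("w3"); go(s,[.5304,.0108,.057],1.2); print(s["ft_force"],s["moment"],s["finger_gap"])
o=cv2.resize(c["color"][150:400,150:483],None,fx=2.4,fy=2.4,interpolation=cv2.INTER_CUBIC)
cv2.imwrite("pics/w3c.png",cv2.convertScaleAbs(o,alpha=1.5)[:,:,::-1])
E
```

```text
tcp [0.5304 0.0095 0.0591] yaw of tool y 1.61 tilt 0.16 t 6.08
shares [0.04 0.   0.07]
twist shares 0.06 deg world ccw -0.41 q6 1.5622874929613448
[-16.04030418 -11.85932204  23.62164184] [-2.23461297  3.19424667 -0.68465863] 0.05495547436730633
```

View pics/w3c.png

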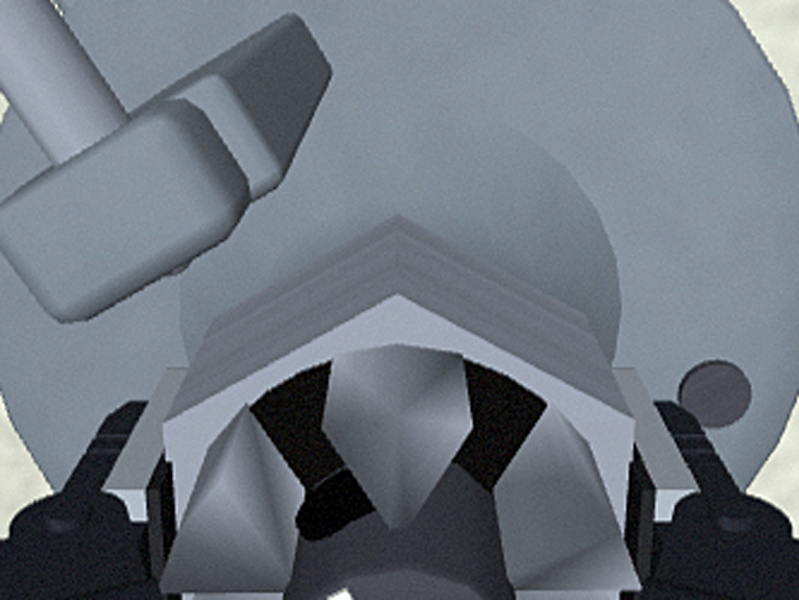

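The nut has turned with the tool to 1.6°, and the cross hole shows through the upper-left slot at about crop (340,500). I'll release and rise, then check the alignment from above.

>>> servo_tool(deltas="0 0 0 0 -1; 0 0 0 0 -1; 0 0 0 0 -1; 0 0 0 0 -1; 0 0 0 0 -1; 0 0 -0.5 0 -1; 0 0 -1 0 -1; 0 0 -1 0 -1; 0 0 -1 0 -1; 0 0 -1 0 -1")

```text
t: 6.97
eef_pos: [0.5306, 0.011, 0.1936]
tool_rot: [-2.188, -2.255, -0.0]
ft_force: [0.8, 0.5, 0.4]
finger_gap: 0.0854
grasp_force: 0.0
```

>>> servo_tool(deltas="0 0 -1 0 -1; 0 0 -1 0 -1; 0 0 0 0 -1; 0 0 0 0 -1")

```text
t: 7.3
eef_pos: [0.5318, 0.011, 0.2535]
tool_rot: [2.186, 2.253, 0.003]
ft_force: [-0.9, -0.1, -0.4]
finger_gap: 0.0853
grasp_force: 0.0
```

```bash
python3 - <<'E'
from h import *
s,c=wrist("w4"); img=c["color"]
def proj(X):
    p=X@c["R"].T+c["t"]; return p[...,0]/p[...,2]*c["fx"]+c["cx"],p[...,1]/p[...,2]*c["fy"]+c["cy"]
P=cloud(c).reshape(-1,3)
near=np.hypot(P[:,0]-.53,P[:,1]-.01)<.02
m=near&(P[:,2]>.1165)&(P[:,2]<.1195);S=cv2.minEnclosingCircle(P[m][:,:2].astype(np.float32));print(S)
m=(P[:,2]>.155)&(P[:,2]<.16)&(abs(P[:,1]-.1)<.04);K=cv2.minEnclosingCircle(P[m][:,:2].astype(np.float32));print(K)
v=np.subtract(K[0],S[0]);print(np.hypot(*v),np.degrees(np.arctan2(v[1],v[0])))
# rotate the rectified view so the assumed bolt line (121 deg) points up
a=np.radians(121);e=np.array([np.cos(a),np.sin(a)]);r=np.array([e[1],-e[0]])
gx=np.linspace(-.04,.04,400);gy=np.linspace(.08,-.04,600);A,B=np.meshgrid(gx,gy);out=[]
for z in(.112,.118):
    U,V=proj(np.stack([S[0][0]+A*r[0]+B*e[0],S[0][1]+A*r[1]+B*e[1],0*A+z],-1))
    o=cv2.convertScaleAbs(cv2.remap(img,U.astype(np.float32),V.astype(np.float32),cv2.INTER_CUBIC),alpha=2)
    o[:,200]=[255,0,0]
    for k in(-30,30):o[:,200+k]=o[:,200+k]//2+[0,90,0]
    out.append(o)
cv2.imwrite("pics/rect2.png",np.hstack(out)[:,:,::-1])
y=90-31 # placeholder knob grasp yaw: perpendicular to the bolt
go(s,[K[0][0],K[0][1],.20],31)
E
```

```text
((0.5305006504058838, 0.010952186770737171), 0.0128256781026721)
((0.4701556861400604, 0.1071343794465065), 0.01183750294148922)
0.11354527246945297 122.10426974106616
tcp [0.5318 0.011  0.2535] yaw of tool y 1.72 tilt 0.18 t 7.3
shares [ 3.26 -1.96  1.78]
twist shares -4.26 deg world ccw 29.28 q6 1.5614196945620855
```

View pics/rect2.png

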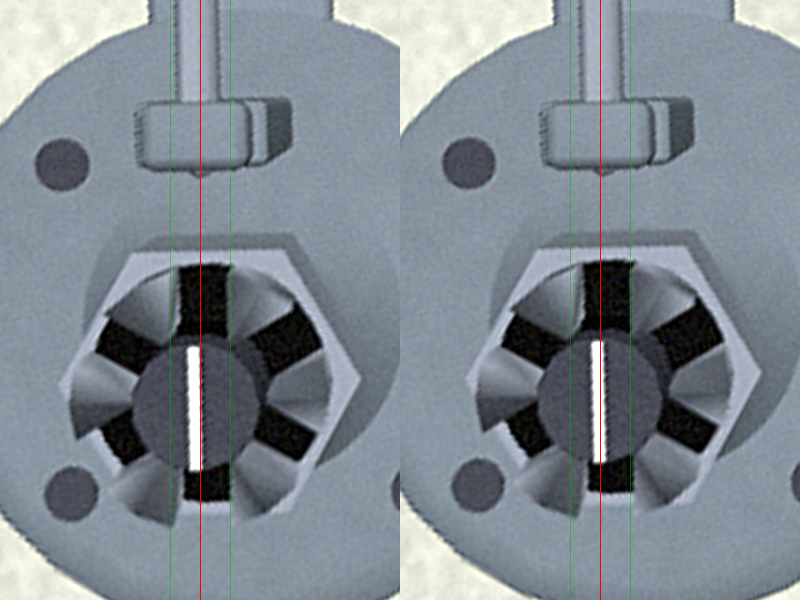

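The slot is centred on the bolt line to within about 1 mm. The bolt tip is at (200,172) and the slot spans 178–230. The bolt is still withdrawn, so I'll move to the knob.

>>> servo_tool(deltas="0.82 -0.48 0 0 -1; 0.82 -0.48 0 0 -1; 0.82 -0.48 0 0 -1; 0.82 -0.48 0 0 -1; 0 0 0 -0.9 -1; 0 0 0 -0.9 -1; 0 0 0 -0.9 -1; 0 0 0 -0.9 -1; 0 0 0 -0.7 -1; 0 0 0 0 -1")

```text
t: 8.18
eef_pos: [0.4697, 0.1075, 0.2508]
tool_rot: [-1.534, -2.74, 0.002]
ft_force: [0.1, -0.2, -0.5]
finger_gap: 0.0856
grasp_force: 0.0
```

>>> servo_tool(deltas="0 0 0.9 0 -1; 0 0 0.9 0 -1; 0 0 0 0 -1")

```text
t: 8.43
eef_pos: [0.4677, 0.107, 0.1932]
tool_rot: [-1.542, -2.731, 0.008]
ft_force: [-1.7, -0.5, -1.5]
finger_gap: 0.0856
grasp_force: 0.0
```

```bash
python3 - <<'E'
from h import *
s,c=wrist("w5"); P=cloud(c).reshape(-1,3)
m=(P[:,2]>.153)&(P[:,2]<.161)&(np.hypot(P[:,0]-.47,P[:,1]-.107)<.025)
K=cv2.minEnclosingCircle(P[m][:,:2].astype(np.float32)) if m.any() else ((.470,.108),0);print(m.sum(),K)
go(s,[K[0][0],K[0][1],.124],31.5)
E
```

```text
1885 ((0.4695485532283783, 0.10750553756952286), 0.012098324485123158)
tcp [0.4677 0.107  0.1932] yaw of tool y 31.11 tilt 0.41 t 8.43
shares [-0.02  0.08  2.31]
twist shares -0.06 deg world ccw 0.39 q6 1.2526927731924644
```

>>> servo_tool(deltas="0 0 0.8 0 -1; 0 0 0.8 0 -1; 0 0 0.7 0 -1; 0 0 0 0 -1; 0 0 0 0 1; 0 0 0 0 1; 0 0 0 0 1; 0 0 0 0 1; 0 0 0 0 1; 0 0 0 0 1", newtons=40)

```text
t: 9.32
eef_pos: [0.4694, 0.1069, 0.1301]
tool_rot: [-1.541, -2.738, 0.003]
ft_force: [-15.5, -9.2, 19.3]
finger_gap: 0.0229
grasp_force: 38.2
```

>>> servo_tool(deltas="0 0 0 0 1; 0 0 0 0 1; 0 0 0 0 1; 0 0 0 0 1")

```text
t: 9.65
eef_pos: [0.4694, 0.1068, 0.13]
tool_rot: [-1.541, -2.738, 0.002]
ft_force: [-13.1, -7.5, 21.5]
finger_gap: 0.0227
grasp_force: 38.2
```

```bash
python3 - <<'E'
from h import *
from plant import read_state
s=read_state(); p=s["eef_pos"]; a=np.radians(122); print(s["ft_force"])
go(s,[p[0]-.05*np.cos(a),p[1]-.05*np.sin(a),p[2]],32)
E
```

```text
[-13.13257991  -7.51342032  21.49103711]
tcp [0.4694 0.1068 0.13  ] yaw of tool y 31.26 tilt 0.09 t 9.65
shares [-1.67  0.02  0.  ]
twist shares -0.11 deg world ccw 0.74 q6 1.2497751481437596
```

>>> servo_tool(deltas="-0.2 0 0 0 1; -0.2 0 0 0 1; -0.2 0 0 0 1; -0.2 0 0 0 1; 0 0 0 0 1; 0 0 0 0 1")

```text
t: 10.15
eef_pos: [0.4825, 0.0859, 0.1301]
tool_rot: [1.541, 2.736, -0.002]
ft_force: [-9.9, -8.8, 18.0]
finger_gap: 0.023
grasp_force: 38.3
```

>>> servo_tool(deltas="-0.15 0 0 0 1; -0.15 0 0 0 1; 0 0 0 0 1")

```text
t: 10.4
eef_pos: [0.4872, 0.0784, 0.1301]
tool_rot: [1.541, 2.737, -0.002]
ft_force: [-7.9, -7.5, 18.1]
finger_gap: 0.0231
grasp_force: 38.3
```

>>> servo_tool(deltas="-0.15 0 0 0 1; -0.15 0 0 0 1; -0.15 0 0 0 1; -0.05 0 0 0 1; 0 0 0 0 1; 0 0 0 0 1; 0 0 0 0 1")

```text
t: 10.98
eef_pos: [0.494, 0.0675, 0.1301]
tool_rot: [-1.538, -2.737, -0.002]
ft_force: [-16.6, 8.0, 20.1]
finger_gap: 0.0227
grasp_force: 38.9
```

```bash
python3 - <<'E'
from h import *
from plant import read_state
s=read_state(); p=s["eef_pos"]; print(s["ft_force"],s["moment"],np.hypot(p[0]-.4694,p[1]-.1068),np.hypot(p[0]-.5305,p[1]-.0109),s["finger_gap"])
E
```

```text
[-16.62720235   7.99574647  20.05329738] [ 1.45420352  3.33770718 -0.01767333] 0.04636169226947655 0.06735113300070876 0.022680932343243632
```

>>> servo_tool(deltas="-0.08 0 0 0 1; 0 0 0 0 1; 0 0 0 0 1; 0 0 0 0 1")

```text
t: 11.32
eef_pos: [0.4941, 0.0673, 0.13]
tool_rot: [-1.535, -2.734, -0.006]
ft_force: [-25.7, 23.8, 27.9]
finger_gap: 0.0227
grasp_force: 39.4
```

>>> servo_tool(deltas="0.08 0 0 0 1; 0 0 0 0 -1; 0 0 0 0 -1; 0 0 0 0 -1; 0 0 0 0 -1; 0 0 0 0 -1; 0 0 -0.5 0 -1; 0 0 -1 0 -1; 0 0 -1 0 -1; 0 0 -1 0 -1")

```text
t: 12.15
eef_pos: [0.4948, 0.0664, 0.2352]
tool_rot: [-1.54, -2.738, 0.001]
ft_force: [0.2, 0.3, -0.4]
finger_gap: 0.0855
grasp_force: 0.0
```

>>> servo_tool(deltas="0 0 -0.7 0 -1; 0 0 0 0 -1; 0 0 0 0 -1; 0 0 0 0 -1")

```text
t: 12.48
eef_pos: [0.495, 0.0664, 0.2542]
tool_rot: [-1.54, -2.737, 0.001]
ft_force: [-0.9, 0.5, -1.1]
finger_gap: 0.0856
grasp_force: 0.0
```

```bash
python3 - <<'E'
from h import *
s,c=wrist("w6"); P=cloud(c).reshape(-1,3)
m=(P[:,2]>.153)&(P[:,2]<.161)&(np.hypot(P[:,0]-.494,P[:,1]-.0675)<.03)
K=cv2.minEnclosingCircle(P[m][:,:2].astype(np.float32));k=np.array(K[0])
print(m.sum(),K,"travel",np.hypot(*(k-[.4695,.1075])),"to axis",np.hypot(*(k-[.5305,.0109])),s["ft_force"],s["eef_pos"],s["t"])
E
```

```text
1147 ((0.4940613806247711, 0.06817971169948578), 0.012092836201190948) travel 0.046361044964824065 to axis 0.06788768926947662 [-0.85544629  0.51644488 -1.06633738] [0.49501484 0.06644425 0.25418789] 12.4833
```

View pics/w6.png

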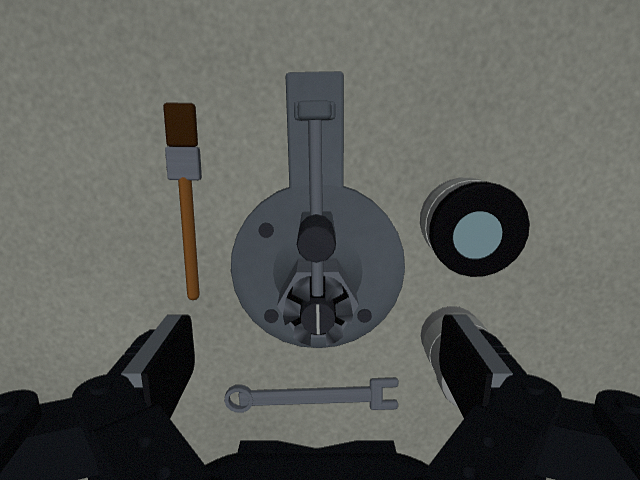

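The bolt passes through the slot at about (317,285) into the spindle. The knob is at (317,238), 67.9 mm from the axis, where home is 68 mm. The brush, spanner and tubs are undisturbed, so I'm handing in.

```bash
python3 -c "
from plant import *
print(close_job())"
```

```text
the job is handed in; nothing more can be done
None
```

I turned the nut about 39° clockwise to its first slot, slid the bolt home against its stop (knob measured 67.9 mm from the axis, 68 mm is home), withdrew the arm clear and handed the job in at about 12.5 s; no verdict was returned.

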